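# Draw the ring mandrel from its stand and hold it level to read the ring size

## Task

The gold band is seated on the graduated ring mandrel and I want to read its size. Take the mandrel by its handle, draw it straight back until its tip is out of the bored upright of the stand, then lift it a good hand's breadth (about 100 mm) and finish still holding it there above the stand, still and level, so that the band stays at its mark. Do not touch the band, never let the mandrel tip out of level on the way, and leave the other things on the bench where they lie.

Things in the scene. Friction and masses are not known exactly. Their poses are not given: they have to be found in the camera images.
- mandrel: Loose ring mandrel, 0.26 kg, lying level in its stand, axis 95 mm above the bench: round dark handle, diameter 26 mm, 115 mm long, then a bright aluminium taper with black size marks, 175 mm long, diameter 24 mm narrowing to 12 mm. Origin on the axis where handle and taper meet, about the centre of mass; x along the axis to the tip. The rear 90 mm of the handle stick out freely behind the saddle.
- mandrel_tip (a point): Centre of the end face of the mandrel's tip, 175 mm along x from the mandrel's origin.
- stand: Fixed dark hardwood mandrel stand, base 215 x 85 x 18 mm. Origin on the bench under the middle of the base; z up, x level and parallel to the mandrel as it lies, from saddle to bored upright. The mandrel's origin starts at x = -75 mm, y = 0, z = 95 mm.
- stand_saddle (a point): On the mandrel's axis in the saddle, at x = -90 mm, z = 95 mm of the stand: a post 56 mm wide and 14 mm thick along x, open at the top in a steel-lined V whose cheeks rise to 98 mm. The handle rests in it 15 mm behind the mandrel's origin; pressed down it binds there by friction, with its weight eased off (raised 3 mm or so) it draws freely.
- stand_hole (a point): Middle of the mouth, on the saddle's side, of the brass-rimmed hole in the bored upright (board 56 mm wide, 15 mm thick, x = +75 to +90 mm of the stand, top at 125 mm). The hole is 22 mm wide, its middle 99 mm above the bench; the 13 mm thick end of the taper lies on its lower edge with 8 mm free above. The tip starts 25 mm past this mouth; drawn back 25 mm it is free.
- band: Loose gold finger ring (plain band, 6 mm wide, outside diameter 23 mm, inside 19 mm), 12 g, hanging on the taper about 88 mm along x from the mandrel's origin, between saddle and upright. Origin at its centre. It is held only by friction and slides if the mandrel tips or is jerked.
- pliers: Bystander: small flat-nose pliers with red handles, lying flat near the stand, about 140 x 52 x 14 mm. Origin on the bench under the joint, x towards the jaws.
- file: Bystander: needle file with a wooden handle, lying flat near the stand, about 165 x 14 x 14 mm. Origin on the bench under its middle, x towards the blade.
- tin: Bystander: dark brown round tin, diameter 76 mm, 75 mm high. Origin at the centre of its underside.
- burs: Bystander: light wooden block of burs and polishing wheels, 75 x 55 mm, 57 mm high with the burs. Origin at the centre of its underside.
- tray: Bystander: white open tray with gold ring blanks, 100 x 75 x 16 mm. Origin at the centre of its underside.
- hammer: Bystander: chasing hammer lying flat, 250 mm long, 26 mm high, wooden handle. Origin on the bench under its middle, x towards the steel head.
There are look-alikes about, which are no part of the job. What is shaped like the stand but blue or green is not meant.

How it is judged:
By the outcome, as a careful person would: the job done as asked, in the order asked, and still so for the second after the job is handed in, while the arm keeps its last pose, push and grip.
It also fails if it takes over 38 s, if anything falls off the work surface, if the arm or the gripper's body presses on something with over 40 N, if the wrist force passes 120 N, or if a joint passes its speed limit or range.

## Robot

A 6-joint arm with a two-finger parallel gripper is mounted at the origin on the work surface. World frame = base frame: x ahead of the robot, y to its left, z up, the work surface at z = 0. Lengths are in m, angles in rad, forces in N, time in s.
With the tool pointing down it reaches from about 0.35 to 0.975 m from the base axis. Payload 4.9 kg.
Tool frame: the origin (TCP) lies at the very end of the fingers, on their centre line; the grasp point (between the pads) lies 19 mm behind it (manip.hold_point_z is the distance from the TCP to the grasp point, in m); z points along the fingers, y is the direction in which the jaws open and shut (so a half turn about z gives the same grasp; the last joint's range is limited). The gripper opens to 85 mm and grips with 20 to 120 N. Pads are 22 mm wide; open, the fingers measure 114 mm over their backs; the gripper's body (76 mm by 85 mm) begins 54 mm behind the grasp point. The pads swing forward as they close: fully open they stand 13 mm farther back than shut.
Start: joints at [-1.425, 0.053, 1.613, -0, 1.476, -0.119], TCP at [0.164, -0.603, 0.231] pointing down, gripper open.
Joint ranges: [-3.01, 3.01], [-1.01, 2.22], [0.06, 2.58], [-1.02, 4.17], [0.09, 2.62], [-3.14, 3.14]. Speed limits (rad/s): [2.57, 2.57, 3.14, 3.14, 3.14, 3.14].

## Interface

Orientations are given as a unit quaternion [w, x, y, z].
In Python, from plant import manip gives the robot as it stands. The module is installed in compiled form; this text tells all that it offers.
- The arm moves only by the shell command python3 -m creep 'ROWS'. ROWS is JSON, a list of rows, each a list of 7 numbers: the turn, a rotation vector about the tool's x, y, z in degrees, then the shift along the tool's x, y, z in m, then the opening, from 0 (shut) to 1 (fully open). In form: [[ax, ay, az, tx, ty, tz, jaw], ...]. A call has 1 to 20 rows; each row shifts and turns the commanded pose from where the row before left it, along the tool's axes as they then stand; what a row does not reach is not made up. A row lasts 1/12 s, in which the tool goes at most 41.7 mm and 7.16 degrees, less where a joint would pass 70% of its speed; a pose out of reach is approached as far as the arm can. A call is refused whole if a number of a shift passes 0.0417 or a number of a turn 7.16, either way. A call with a gripper value outside its range is refused whole. The fingers move at their own pace and stop on an object; the grip force is fixed at half the most. Time passes only in rows, so rows that do not move let the fingers close. It gives the time, the measured TCP pose, the force and the opening at its end, in the units of the state.
- manip.state(): the state, without advancing time (a new reading comes with each control period).
- manip.grab_frame(name): name is "scene" or "top" or "wrist"; returns the picture (384x512x3 uint8, blue, green, red); there is no depth.
- manip.get_calibration(name): a dict with "fx", "fy", "cx", "cy" (pixels), "xyz" and "attitude" of the camera in the world. Camera axes: x right, y down, z forward; pixel columns grow to the right and rows downward; lengths in m; the calibration is good to about 2 mm. A picture is of the moment at which its call begins: read the wrist's pose just before it. get_calibration takes no time and is no camera call; for the wrist camera it gives the pose at the moment of the call.
- manip.job_done(): hands the job in, once; it reports no verdict.
Trained networks look in the newest picture that a camera, given by its name, has taken for a name from the list of things; names that differ only in an ending like _2 or _b are one class to them, and where a whole thing is asked for, a point or a joint stands for the part that bears it (a point fixed in the world has none). Each returns a list of dicts, best first, with "confidence" (0 to 1); they miss things now and then, are a little off and sometimes report something else, mostly with a low value. They report only what shows in the picture. A call takes as long as a camera call. They do not tell look-alikes from the thing itself.
- manip.cut_out(target, camera): "pixels" (384x512 bool, what is visible of it) and "rect" ([left, top, right, bottom] in pixels, round what is visible of it).
The state is a dict: "time": time; "joint_pos": joint angles; "joint_vel": joint speeds; "joint_efforts": joint torques, N m; "tool_pos": TCP position; "tool_rot": TCP orientation; "contact_force": force on the tool from outside, world axes, zero at the start; "ft_torque": the same for the moment, N m; "gripper_width": opening from 0.0 (shut) to 1.0 (fully open).
Only numpy, scipy, OpenCV 4.12 (cv2) and the standard library are available. Lean on these libraries where they do the work, as an engineer would, in place of code of your own. Each camera call takes 0.05 s, during which the arm holds its last target.

## Working session

There is one attempt and no reset: what is moved stays moved. The work goes in short steps, Python scripts to look and compute and a shell command to move; the robot and the scene stay as the last step left them, time stands still between calls to the robot, and variables do not carry over. Pictures are saved under pics/ and viewed, and the job is handed in when it is done.

```bash
mkdir -p pics; python3 - <<'E'
from plant import manip
import cv2,numpy as np
for c in ("scene","top","wrist"):
    im=manip.grab_frame(c); cv2.imwrite(f"pics/{c}0.png",im)
    k=manip.get_calibration(c); print(c,{a:np.round(b,4).tolist() for a,b in k.items()})
    for t in ("mandrel","stand","band"):
        for r in manip.cut_out(t,c)[:3]:
            print(t,round(r["confidence"],2),r["rect"])
print(manip.state()); print(manip.hold_point_z)
E
```

```text
scene {'fx': 400.632, 'fy': 400.632, 'cx': 259.1074, 'cy': 195.0603, 'xyz': [1.1554, -0.214, 0.9801], 'attitude': [-0.2752, 0.7666, 0.546, -0.1961]}
mandrel 0.91 [231.8, 200.1, 333.2, 225.9]
mandrel 0.44 [255.9, 205.2, 332.3, 257.6]
stand 0.62 [257.0, 202.4, 334.0, 257.1]
stand 0.6 [102.7, 149.8, 179.9, 197.2]
stand 0.58 [256.8, 130.4, 320.8, 175.6]
band 0.29 [256.5, 205.1, 335.5, 259.3]
top {'fx': 461.1861, 'fy': 461.1861, 'cx': 254.3709, 'cy': 194.3199, 'xyz': [0.2837, 0.0068, 1.4545], 'attitude': [0.044, -0.6954, 0.7161, -0.041]}
mandrel 0.62 [204.2, 139.1, 280.9, 189.0]
stand 0.67 [162.5, 226.3, 234.7, 282.0]
stand 0.66 [193.4, 131.0, 259.0, 186.3]
stand 0.65 [314.3, 247.7, 392.8, 300.7]
wrist {'fx': 298.1809, 'fy': 298.1809, 'cx': 254.9287, 'cy': 191.743, 'xyz': [0.2381, -0.5822, 0.374], 'attitude': [0.121, 0.7849, -0.6006, -0.0929]}
stand 0.92 [0.0, 16.4, 90.6, 147.5]
{'time': 0.6, 'joint_pos': array([-1.42500538e+00,  5.26598129e-02,  1.61291544e+00,  1.69657161e-05,
        1.47600377e+00, -1.18989373e-01]), 'joint_vel': array([-8.82221292e-05, -7.51853936e-04,  6.67477360e-05,  1.45405909e-03,
        4.73001917e-04,  1.44497230e-03]), 'joint_efforts': array([-9.67801716e-04, -3.93413329e+01, -3.70232463e+01, -5.85606153e-05,
        7.16231934e-04,  1.79056386e-06]), 'tool_pos': array([ 0.16356843, -0.60319013,  0.23131928]), 'tool_rot': array([6.70352796e-06, 9.91249321e-01, 1.32002967e-01, 8.53537638e-06]), 'contact_force': array([ 0.17802694,  0.00785749, -0.04495637]), 'ft_torque': array([-0.0124551 ,  0.01728802, -0.00374255]), 'gripper_width': 0.9992134244234901}
0.0187
```

```bash
python3 - <<'E'
import cv2
for n in("scene","top"):
    im=cv2.imread(f"pics/{n}0.png"); cv2.imwrite(f"pics/{n}0b.png",cv2.resize(im,(800,600),interpolation=cv2.INTER_CUBIC))
im=cv2.imread("pics/top0.png")[110:210,170:305]; cv2.imwrite("pics/topc.png",cv2.resize(im,None,fx=5.9,fy=5.9,interpolation=cv2.INTER_CUBIC))
im=cv2.imread("pics/scene0.png")[180:275,220:345]; cv2.imwrite("pics/scenec.png",cv2.resize(im,None,fx=6,fy=6,interpolation=cv2.INTER_CUBIC))
E
```

```text
(no output)
```

View pics/scene0b.png

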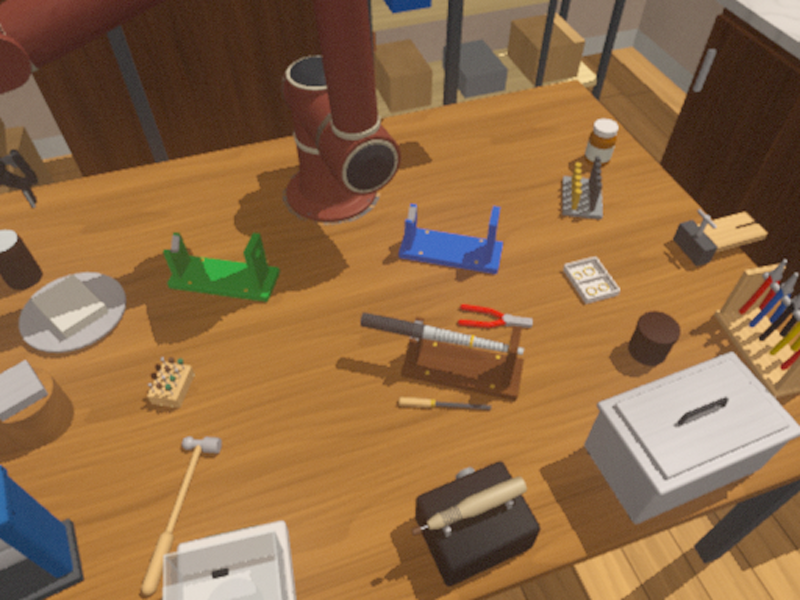

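View pics/top0b.png

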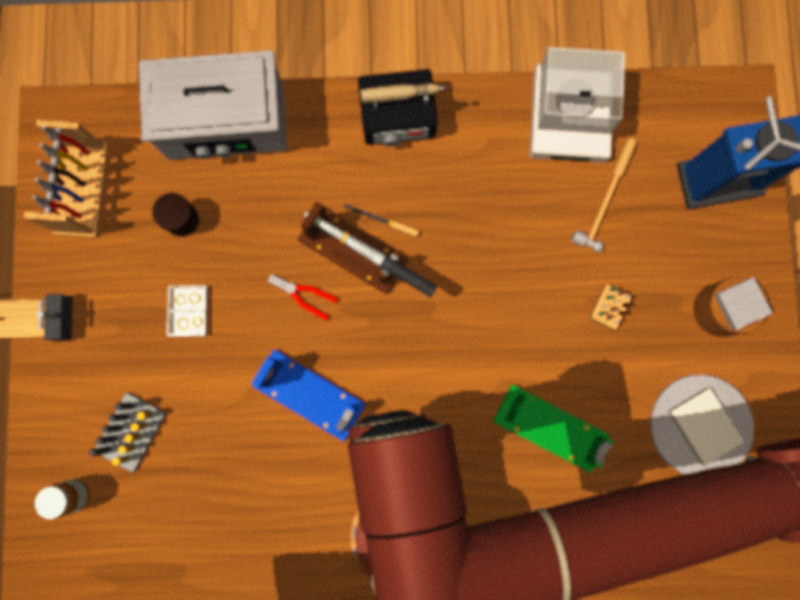

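View pics/topc.png

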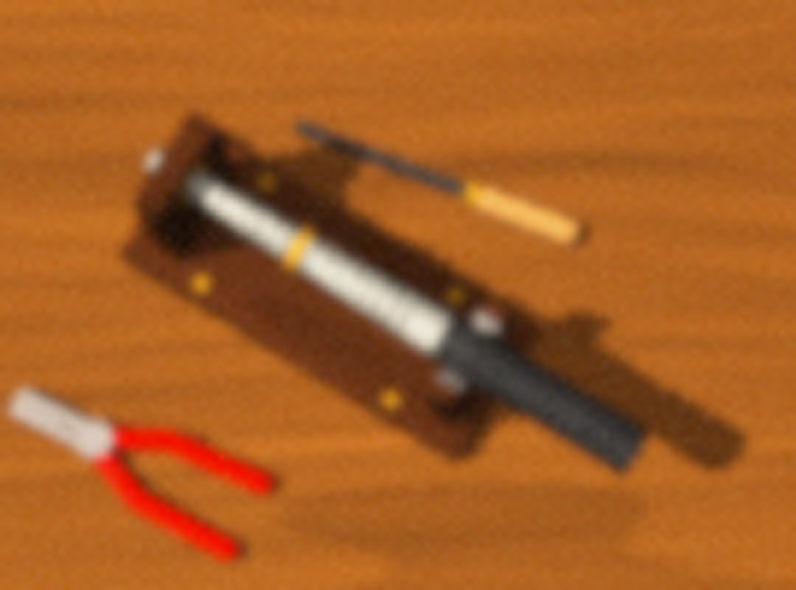

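View pics/scenec.png

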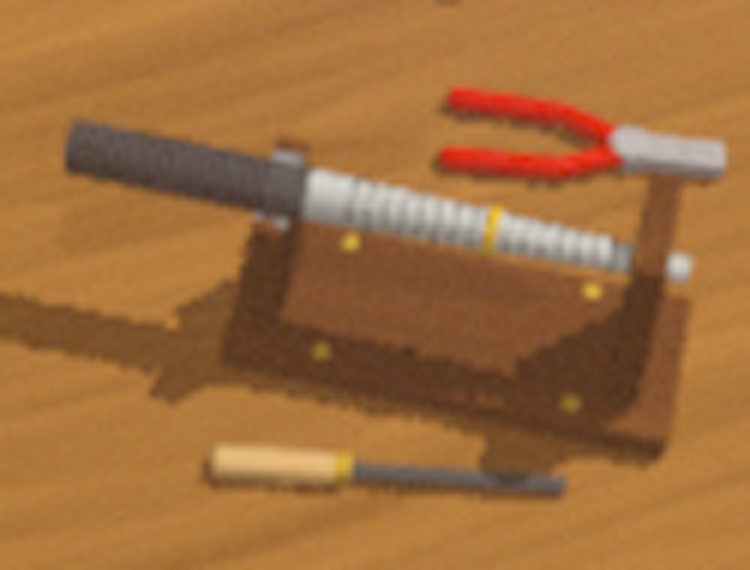

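```bash
cat > h.py <<'E'
from plant import manip
import numpy as np, cv2
from scipy.spatial.transform import Rotation as R
def q2R(q): return R.from_quat([q[1],q[2],q[3],q[0]])
def ray(k,uv):
    d=q2R(k["attitude"]).apply([(uv[0]-k["cx"])/k["fx"],(uv[1]-k["cy"])/k["fy"],1]); return np.array(k["xyz"]),d
def onz(k,uv,z):
    o,d=ray(k,uv); return o+d*(z-o[2])/d[2]
def tri(rs):
    A=0;b=0
    for o,d in rs:
        d=d/np.linalg.norm(d);P=np.eye(3)-np.outer(d,d);A=A+P;b=b+P@o
    return np.linalg.solve(A,b)
def proj(k,p):
    c=q2R(k["attitude"]).inv().apply(np.array(p)-k["xyz"]); return np.array([k["cx"]+k["fx"]*c[0]/c[2],k["cy"]+k["fy"]*c[1]/c[2]])
E
python3 - <<'E'
from h import *
T=manip.get_calibration("top");S=manip.get_calibration("scene")
f=lambda u,v:((u+.5)/5.9+170-.5,(v+.5)/5.9+110-.5)
g=lambda u,v:((u+.5)/6+220-.5,(v+.5)/6+180-.5)
for n,a,b in(("rear",(636,452),(72,147)),("junc",(445,335),(307,195)),("tip",(152,162),(688,267)),("band",(297,248),(492,230))):
    a=f(*a);b=g(*b)
    p=[onz(T,a,.095),onz(S,b,.095),tri([ray(T,a),ray(S,b)])]
    print(n,*[np.round(x,4) for x in p])
s=manip.state(); print(q2R(s["tool_rot"]).as_matrix().round(3))
E
```

```text
rear [ 0.4703 -0.059   0.095 ] [ 0.4715 -0.0594  0.095 ] [ 0.4705 -0.0591  0.0937]
junc [0.5331 0.0357 0.095 ] [0.534  0.0349 0.095 ] [0.5332 0.0355 0.0939]
tip [0.6273 0.183  0.095 ] [0.6282 0.183  0.095 ] [0.6276 0.1833 0.0941]
band [0.5803 0.1098 0.095 ] [0.5803 0.1077 0.095 ] [0.5801 0.1089 0.0943]
[[ 0.965  0.262  0.   ]
 [ 0.262 -0.965 -0.   ]
 [ 0.     0.    -1.   ]]
```

```bash
python3 -m creep '[[0,0,-7,0,0,0,1],[0,0,-7,0,0,0,1],[0,0,-7,0,0,0,1],[0,0,-7,0,0,0,1],[0,0,-7,0,0,0,1],[0,0,-7,0,0,0,1],[0,0,0,0.015,0,0,1],[0,0,0,0.03,-0.002,0,1],[0,0,0,0.035,-0.002,0,1],[0,0,0,0.035,-0.002,0,1],[0,0,0,0.035,-0.002,0,1],[0,0,0,0.035,-0.002,0,1],[0,0,0,0.035,-0.002,0,1],[0,0,0,0.035,-0.002,0,1],[0,0,0,0.035,-0.002,0,1],[0,0,0,0.035,-0.002,0,1],[0,0,0,0.035,-0.002,0,1],[0,0,0,0.035,-0.002,0,1],[0,0,0,0.035,-0.002,0,1]]'
```

```text
time: 2.18
tool_pos: [0.3769, -0.2265, 0.2314]
tool_rot: [0.0, 0.879, 0.477, 0.0]
contact_force: [0.4, -1.3, 0.5]
gripper_width: 0.995
```

```bash
python3 -m creep '[[0,0,0,0.035,-0.002,0,1],[0,0,0,0.035,-0.002,0,1],[0,0,0,0.035,-0.002,0,1],[0,0,0,0.035,-0.002,0,1],[0,0,0,0.035,-0.002,0,1],[0,0,0,0.03,-0.001,0.01,1],[0,0,0,0.025,-0.001,0.02,1],[0,0,0,0.02,0,0.02,1],[0,0,0,0.01,0,0.01,1],[0,0,0,0.003,0,0.002,1],[0,0,0,0,0,0,1],[0,0,0,0,0,0,1]]'
python3 - <<'E'
from h import *
s=manip.state();print(s["tool_pos"].round(4),q2R(s["tool_rot"]).as_matrix().round(4).tolist(),s["joint_pos"].round(3))
k=manip.get_calibration("wrist")
im=manip.grab_frame("wrist")
for p,z in(((.4707,-.0592,.095),0),((.5331,.0363,.095),0),((.6276,.183,.095),0)):
    u=proj(k,p);print(u)
cv2.imwrite("pics/w1.png",cv2.resize(im,(800,600),interpolation=cv2.INTER_CUBIC))
E
```

```text
time: 3.18
tool_pos: [0.5091, -0.0019, 0.1703]
tool_rot: [0.001, 0.878, 0.478, 0.0]
contact_force: [-0.0, -0.2, 0.2]
gripper_width: 0.998
[ 0.5091 -0.0019  0.1703] [[0.5431, 0.8397, 0.001], [0.8397, -0.5431, -0.0006], [0.0001, 0.0012, -1.0]] [-0.15  -0.184  1.942 -0.     1.383  0.424]
[254.04864399 279.61687175]
[254.57810151 144.54166924]
[ 253.76776506 -170.86852585]
```

View pics/w1.png

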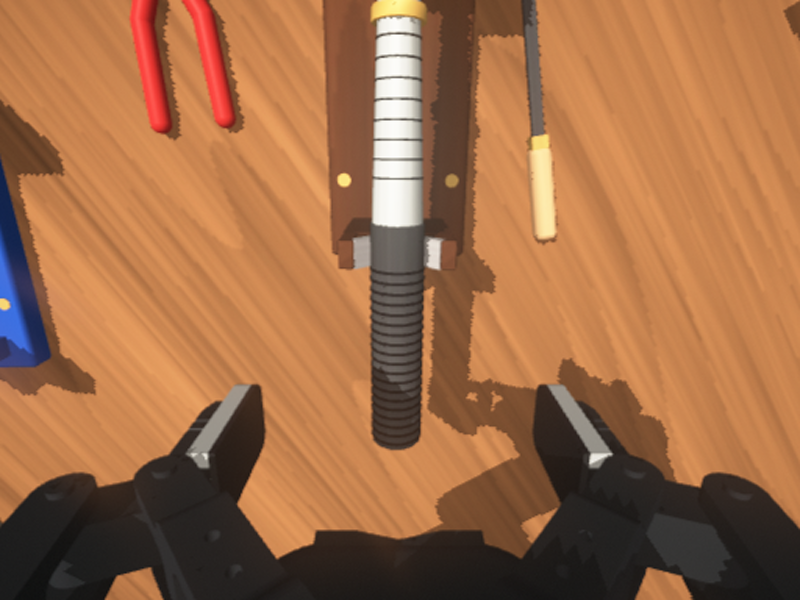

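```bash
python3 -m creep '[[0,0,0,0.003,0,0.01,1],[0,0,0,0,0,0.015,1],[0,0,0,0,0,0.02,1],[0,0,0,0,0,0.02,1],[0,0,0,0,0,0.015,1],[0,0,0,0,0,0.01,1],[0,0,0,0,0,0.005,1],[0,0,0,0,0,0.001,1],[0,0,0,0,0,0,1],[0,0,0,0,0,0,1]]'
python3 - <<'E'
from h import *
im=manip.grab_frame("wrist")
cv2.imwrite("pics/w2.png",cv2.resize(im,(800,600),interpolation=cv2.INTER_CUBIC))
E
```

```text
time: 4.07
tool_pos: [0.5115, 0.0009, 0.0745]
tool_rot: [0.001, 0.878, 0.478, 0.001]
contact_force: [-0.7, 0.2, -0.4]
gripper_width: 0.996
```

View pics/w2.png

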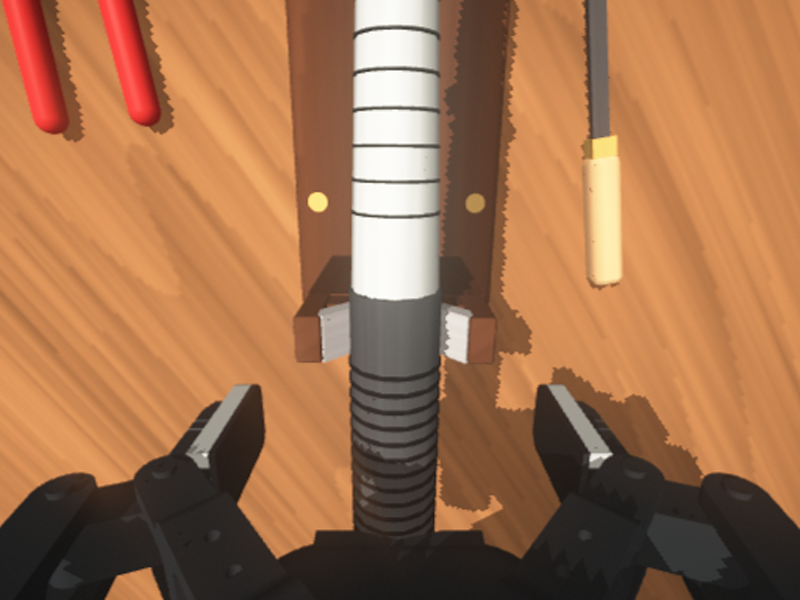

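```bash
python3 -m creep '[[0,0,0,0,-0.001,0,0.8],[0,0,0,0,0,0,0.6],[0,0,0,0,0,0,0.45],[0,0,0,0,0,0,0.4],[0,0,0,0,0,0,0.37],[0,0,0,0,0,0,0.35],[0,0,0,0,0,0,0.33],[0,0,0,0,0,0,0.31],[0,0,0,0,0,0,0.29],[0,0,0,0,0,0,0.27],[0,0,0,0,0,0,0.2],[0,0,0,0,0,0,0.1],[0,0,0,0,0,0,0],[0,0,0,0,0,0,0],[0,0,0,0,0,0,0],[0,0,0,0,0,0,0]]'
python3 - <<'E'
from h import *
s=manip.state();print(s["tool_pos"].round(4),s["contact_force"].round(2),s["ft_torque"].round(3))
im=manip.grab_frame("wrist")
cv2.imwrite("pics/w3.png",cv2.resize(im,(800,600),interpolation=cv2.INTER_CUBIC))
im=manip.grab_frame("scene")[170:265,210:345]
cv2.imwrite("pics/s3.png",cv2.resize(im,None,fx=5.9,fy=5.9,interpolation=cv2.INTER_CUBIC))
E
```

```text
time: 5.45
tool_pos: [0.5102, 0.0014, 0.0736]
tool_rot: [0.0, 0.878, 0.478, 0.0]
contact_force: [2.5, -1.6, 1.1]
gripper_width: 0.283
[0.5102 0.0014 0.0736] [ 2.51 -1.62  1.09] [-0.464 -0.374 -0.092]
```

View pics/w3.png

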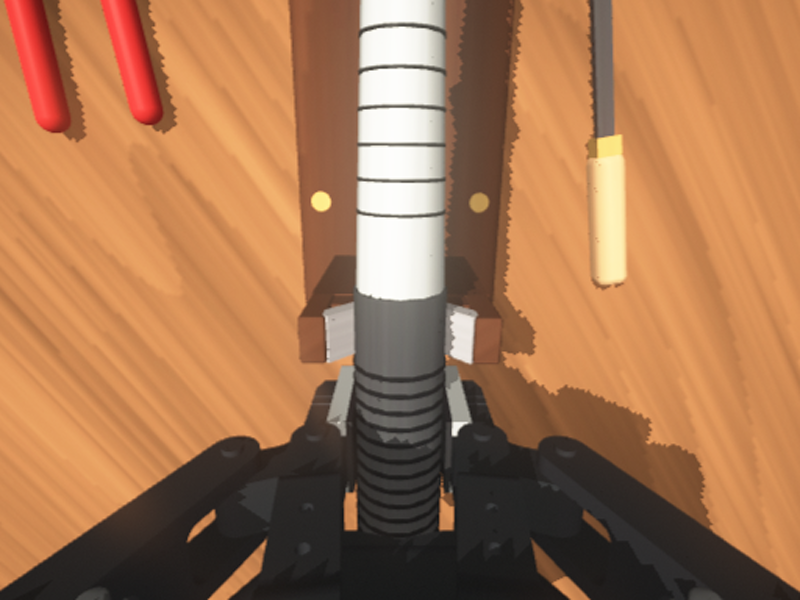

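View pics/s3.png

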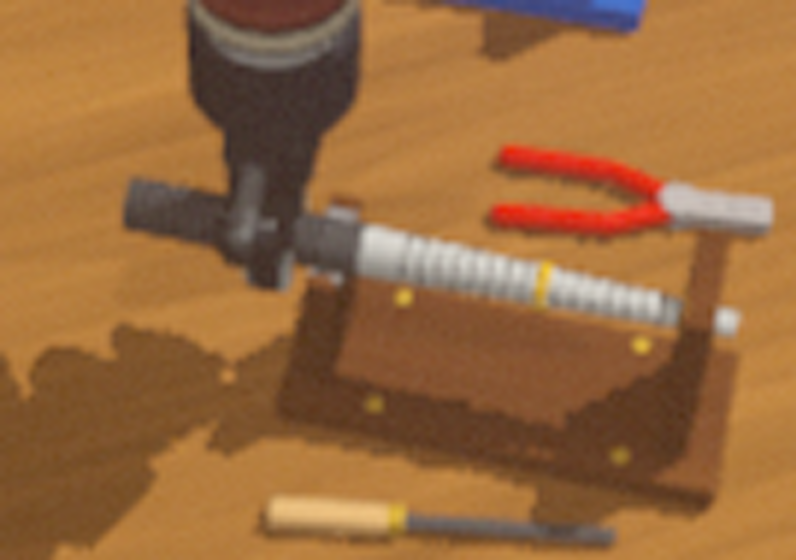

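```bash
python3 -m creep '[[0,0,0,0,0,-0.0005,0],[0,0,0,0,0,-0.001,0],[0,0,0,0,0,-0.001,0],[0,0,0,0,0,-0.001,0],[0,0,0,0,0,-0.0005,0],[0,0,0,0,0,0,0],[0,0,0,0,0,0,0],[0,0,0,0,0,0,0]]'
python3 - <<'E'
from h import *
s=manip.state();print(s["tool_pos"].round(4),s["contact_force"].round(2),s["ft_torque"].round(3),q2R(s["tool_rot"]).as_matrix().round(4).tolist())
im=manip.grab_frame("wrist")
cv2.imwrite("pics/w4.png",cv2.resize(im,(800,600),interpolation=cv2.INTER_CUBIC))
im=manip.grab_frame("scene")[170:265,210:345]
cv2.imwrite("pics/s4.png",cv2.resize(im,None,fx=5.9,fy=5.9,interpolation=cv2.INTER_CUBIC))
E
```

```text
time: 6.22
tool_pos: [0.5092, 0.0019, 0.0768]
tool_rot: [-0.0, 0.878, 0.479, -0.001]
contact_force: [0.4, -0.1, -2.0]
gripper_width: 0.289
[0.5092 0.0019 0.0768] [ 0.36 -0.06 -1.99] [-0.106  0.091  0.016] [[0.5419, 0.8405, -0.0014], [0.8405, -0.5419, 0.0003], [-0.0005, -0.0014, -1.0]]
```

View pics/w4.png

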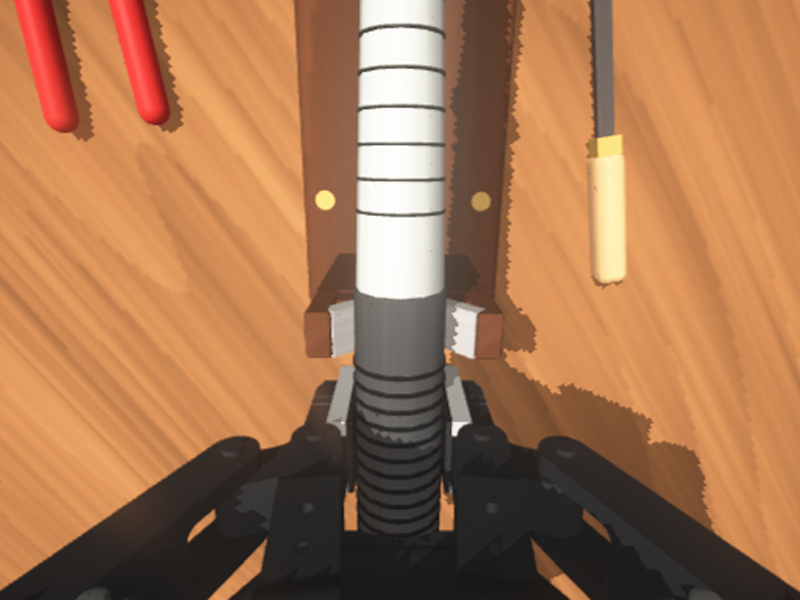

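View pics/s4.png

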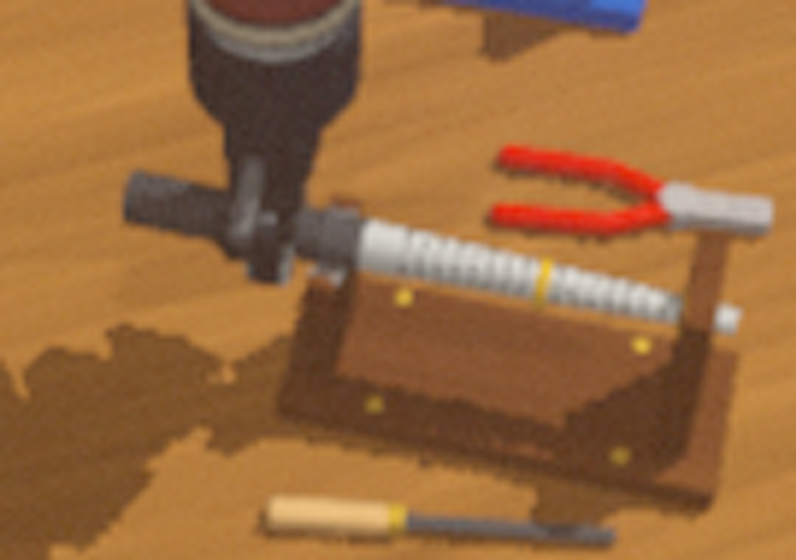

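```bash
cat >> h.py <<'E'
def tilt():
    "axis elevation from top+scene edges: fit triangulated rear/tip by cutout"
E
python3 - <<'E'
from h import *
S=manip.get_calibration("scene")
a=cv2.imread("pics/s3.png",0).astype(np.float32);b=cv2.imread("pics/s4.png",0).astype(np.float32)
for n,(x,y,w,h) in dict(rear=(112,165,40,80),junc=(340,210,60,80),band=(520,250,50,70),tip=(715,295,40,50),pl=(640,170,140,70)).items():
    pa=a[y:y+h,x:x+w]
    m=cv2.matchTemplate(b[y-20:y+h+20,x-15:x+w+15],pa,cv2.TM_CCOEFF_NORMED)
    _,v,_,l=cv2.minMaxLoc(m);print(n,l[0]-15,l[1]-20,round(v,3))
o=np.array([.5331,.0363,.095]);d=np.array([.5425,.84,0])
for n,t in(("rear",-.115),("junc",0),("band",.088),("tip",.175)):
    p=o+d*t;print(n,((proj(S,p+[0,0,.001])-proj(S,p))*5.9).round(2),"crop px per mm up")
E
```

```text
rear 0 -6 0.992
junc 1 -4 0.981
band 0 -3 0.969
tip 0 -3 0.99
pl 0 0 0.999
rear [-0.11 -1.3 ] crop px per mm up
junc [ 0.05 -1.29] crop px per mm up
band [ 0.18 -1.28] crop px per mm up
tip [ 0.32 -1.27] crop px per mm up
```

```bash
python3 -m creep '[[0,0.1,0,0,0,0,0],[0,0.2,0,0,0,-0.0003,0],[0,0.1,0,0,0,-0.0002,0],[0,0,0,0,0,0,0],[0,0,0,0,0,0,0]]'
python3 - <<'E'
from h import *
s=manip.state();print(s["tool_pos"].round(4),s["contact_force"].round(2),s["ft_torque"].round(3))
im=manip.grab_frame("scene")[170:265,210:345]
cv2.imwrite("pics/s5.png",cv2.resize(im,None,fx=5.9,fy=5.9,interpolation=cv2.INTER_CUBIC))
a=cv2.imread("pics/s3.png",0).astype(np.float32);b=cv2.imread("pics/s5.png",0).astype(np.float32)
for n,(x,y,w,h) in dict(rear=(112,165,40,80),junc=(340,210,60,80),band=(520,250,50,70),tip=(715,295,40,50),pl=(640,170,140,70)).items():
    pa=a[y:y+h,x:x+w]
    m=cv2.matchTemplate(b[y-20:y+h+20,x-15:x+w+15],pa,cv2.TM_CCOEFF_NORMED)
    _,v,_,l=cv2.minMaxLoc(m);print(n,l[0]-15,l[1]-20,round(v,3))
E
```

```text
time: 6.73
tool_pos: [0.5098, 0.0016, 0.0779]
tool_rot: [-0.002, 0.878, 0.478, 0.003]
contact_force: [-0.5, 0.0, -3.1]
gripper_width: 0.287
[0.5098 0.0016 0.0779] [-0.52  0.04 -3.08] [-0.148  0.089 -0.019]
rear -1 -6 0.989
junc 0 -5 0.974
band 1 -5 0.975
tip 1 -6 0.994
pl 0 0 0.999
```

```bash
python3 -m creep '[[0,0,0,-0.0005,0,0,0],[0,0,0,-0.001,0,0,0],[0,0,0,-0.0015,0,0,0],[0,0,0,-0.002,0,0,0],[0,0,0,-0.0025,0,0,0],[0,0,0,-0.003,0,0,0],[0,0,0,-0.003,0,0,0],[0,0,0,-0.003,0,0,0],[0,0,0,-0.003,0,0,0],[0,0,0,-0.003,0,0,0],[0,0,0,-0.003,0,0,0],[0,0,0,-0.003,0,0,0],[0,0,0,-0.003,0,0,0],[0,0,0,-0.003,0,0,0],[0,0,0,-0.003,0,0,0],[0,0,0,-0.0025,0,0,0],[0,0,0,-0.002,0,0,0],[0,0,0,-0.0015,0,0,0],[0,0,0,-0.001,0,0,0],[0,0,0,-0.0005,0,0,0]]'
python3 - <<'E'
from h import *
s=manip.state();print(s["tool_pos"].round(4),s["contact_force"].round(2),s["ft_torque"].round(3),q2R(s["tool_rot"]).as_matrix().round(4).tolist())
im=manip.grab_frame("scene")[170:265,210:345]
cv2.imwrite("pics/s6.png",cv2.resize(im,None,fx=5.9,fy=5.9,interpolation=cv2.INTER_CUBIC))
im=manip.grab_frame("wrist")
cv2.imwrite("pics/w6.png",im)
E
```

```text
time: 8.45
tool_pos: [0.4854, -0.0362, 0.0775]
tool_rot: [-0.002, 0.878, 0.478, 0.003]
contact_force: [0.1, -0.5, -2.5]
gripper_width: 0.286
[ 0.4854 -0.0362  0.0775] [ 0.05 -0.45 -2.53] [-0.124 -0.004 -0.027] [[0.5422, 0.8402, 0.0038], [0.8402, -0.5422, 0.0059], [0.007, 0.0, -1.0]]
```

View pics/s6.png

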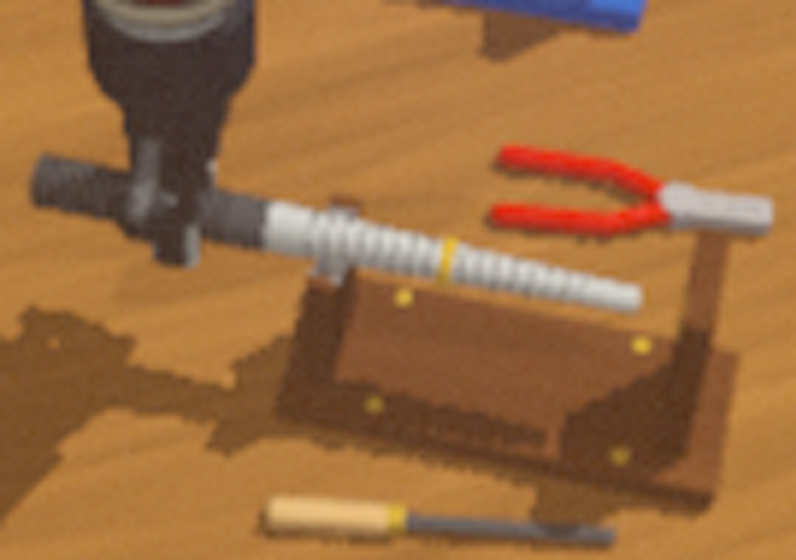

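View pics/w6.png

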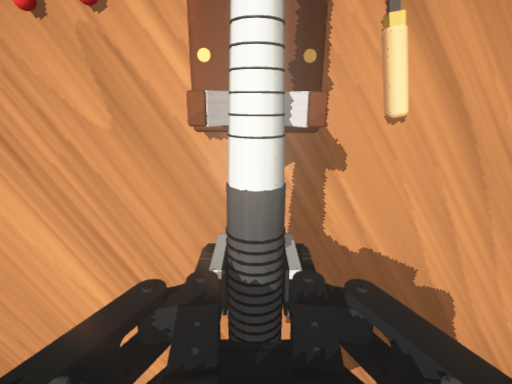

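```bash
python3 -m creep '[[0,0,0,0,0,-0.001,0],[0,0,0,0,0,-0.002,0],[0,0,0,0,0,-0.003,0],[0,0,0,0,0,-0.004,0],[0,0,0,0,0,-0.005,0],[0,0,0,0,0,-0.006,0],[0,0,0,0,0,-0.007,0],[0,0,0,0,0,-0.007,0],[0,0,0,0,0,-0.007,0],[0,0,0,0,0,-0.007,0],[0,0,0,0,0,-0.007,0],[0,0,0,0,0,-0.007,0],[0,0,0,0,0,-0.007,0],[0,0,0,0,0,-0.007,0],[0,0,0,0,0,-0.006,0],[0,0,0,0,0,-0.005,0],[0,0,0,0,0,-0.004,0],[0,0,0,0,0,-0.003,0],[0,0,0,0,0,-0.002,0],[0,0,0,0,0,-0.001,0]]'
python3 -m creep '[[0,0,0,0,0,0,0],[0,0,0,0,0,0,0],[0,0,0,0,0,0,0],[0,0,0,0,0,0,0]]'
python3 - <<'E'
from h import *
s=manip.state();print(s["tool_pos"].round(4),s["joint_vel"].round(4),s["contact_force"].round(2),s["ft_torque"].round(3),q2R(s["tool_rot"]).as_matrix().round(4).tolist())
im=manip.grab_frame("scene");cv2.imwrite("pics/s7.png",cv2.resize(im[140:275,200:345],None,fx=4.4,fy=4.4,interpolation=cv2.INTER_CUBIC))
im=manip.grab_frame("top");cv2.imwrite("pics/t7.png",cv2.resize(im[100:220,150:310],None,fx=5,fy=5,interpolation=cv2.INTER_CUBIC))
im=manip.grab_frame("wrist");cv2.imwrite("pics/w7.png",im)
E
```

```text
time: 10.22
tool_pos: [0.485, -0.0367, 0.1757]
tool_rot: [-0.002, 0.878, 0.478, 0.003]
contact_force: [-0.3, -0.2, -2.7]
gripper_width: 0.287
time: 10.55
tool_pos: [0.4848, -0.0366, 0.1751]
tool_rot: [-0.002, 0.878, 0.478, 0.003]
contact_force: [-0.3, 0.1, -2.6]
gripper_width: 0.285
[ 0.4848 -0.0366  0.1751] [-0.0011 -0.001  -0.0027 -0.0008  0.005   0.0055] [-0.28  0.13 -2.64] [-0.112  0.086 -0.009] [[0.5421, 0.8403, 0.0031], [0.8403, -0.5421, 0.006], [0.0067, -0.0006, -1.0]]
```

View pics/s7.png

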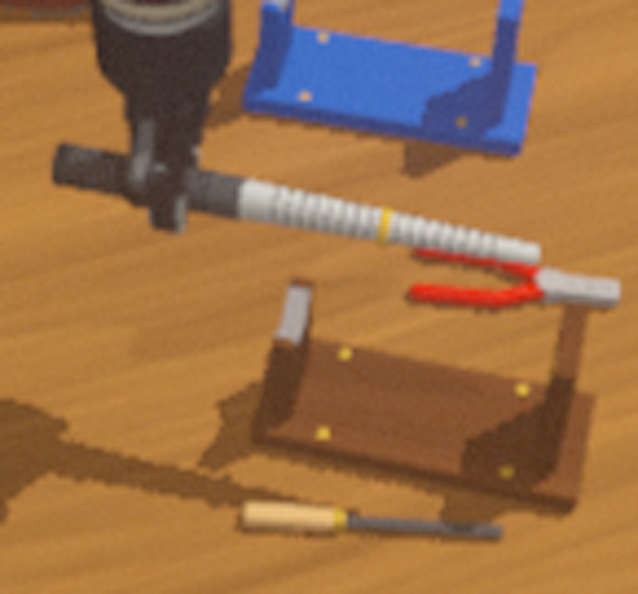

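View pics/t7.png

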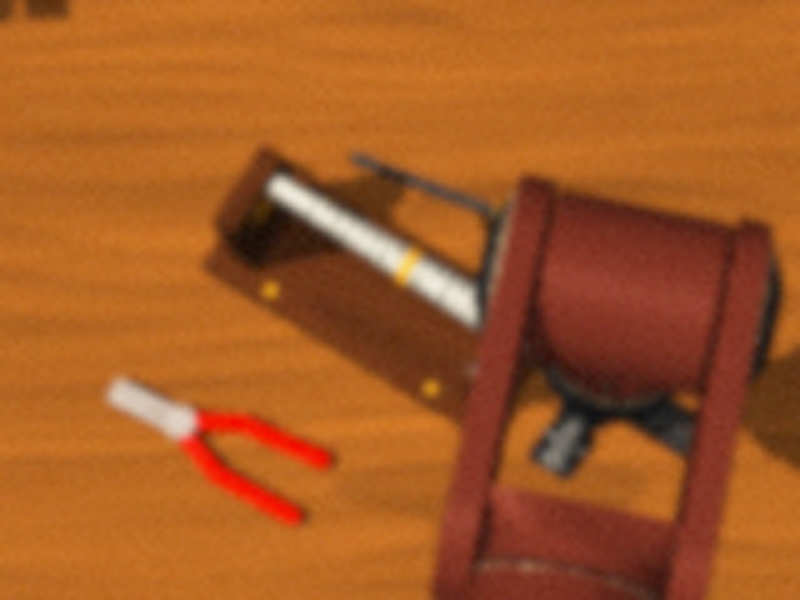

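View pics/w7.png

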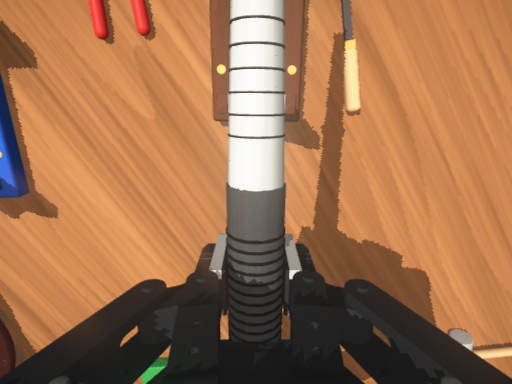

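```bash
python3 - <<'E'
from h import *
T=manip.get_calibration("top");S=manip.get_calibration("scene")
g=lambda p:((p[0]+.5)/4.4+199.5,(p[1]+.5)/4.4+139.5)
f=lambda p:((p[0]+.5)/5+149.5,(p[1]+.5)/5+99.5)
tip=tri([ray(T,f((272,183))),ray(S,g((539,253)))]);band=tri([ray(T,f((407,266))),ray(S,g((385,225)))])
# rear: on vertical plane of axis through tip
d=np.array([.5425,.84,0]);n=np.array([.84,-.5425,0])
def onp(uv):
    o,r=ray(S,uv);return o+r*(n@(tip-o))/(n@r)
for nm,p in(("tip",tip),("band",band),("rear",onp(g((57,163)))),("junc",onp(g((240,199)))),("band2",onp(g((385,225))))):
    print(nm,p.round(4),"back from tip",round(float(d@(tip-p)),4))
E
```

```text
tip [0.6032 0.1454 0.1965] back from tip 0.0
band [0.5539 0.0707 0.1951] back from tip 0.0895
rear [ 0.4458 -0.0983  0.197 ] back from tip 0.2902
junc [ 0.5071 -0.0034  0.1951] back from tip 0.1772
band2 [0.5543 0.0697 0.1959] back from tip 0.0902
```

```bash
python3 -c "
from plant import manip
print(manip.job_done(), manip.state()['time'])"
```

```text
the job is handed in; nothing more can be done
the job is handed in; nothing more can be done
```

I took the mandrel by its handle, about 42 mm behind where the handle meets the taper. I eased it up about 4 mm, drew it straight back 45 mm so the tip came about 20 mm clear of the bored upright, then lifted it. I handed the job in with the arm still holding it, after about 11 s.

- **Height:** the axis measured about 196 mm above the bench, against about 94 mm by the same cameras at the start, so it rose about 102 mm.
- **Level:** the end of the handle measured 197 mm and the tip 196.5 mm. On first taking the weight the tip sagged about 0.5°. I corrected that before drawing back, so the mandrel was not perfectly level for that moment.
- **Band:** it measured about 90 mm back from the tip, against about 88 mm before. That difference is within how finely I could measure. The gripper never came near it.
- **Stillness and forces:** the arm's joints were close to still. The force on the wrist was about 2.7 N, which is the weight of the mandrel, and I saw no hard contact at any check.
- **Other things:** the pliers, file and stand looked unmoved in the last pictures. I did not check the tin, burs, tray and hammer again; the arm did not go down near them.

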